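# Assemble the keyed sherd stand

## Robot

A 6-joint arm with a two-finger parallel gripper is mounted at the origin on the work surface. World frame = base frame: x ahead of the robot, y to its left, z up, the work surface at z = 0. Lengths are in m, angles in degrees, forces in N, time in s.
With the tool pointing down it reaches from about 0.25 to 0.8 m from the base axis. Payload 3.9 kg.
Tool frame: the origin (TCP) lies at the very end of the fingers, on their centre line; the grasp point (between the pads) lies 19 mm behind it; z points along the fingers, y is the line along which they close (so a half turn about z gives the same grasp; the last joint's range is limited). The gripper opens to 85 mm and grips with 20 to 120 N. Pads are 22 mm wide; open, the fingers measure 114 mm over their backs; the gripper's body (76 mm by 85 mm) begins 54 mm behind the grasp point. The pads swing forward as they close: fully open they stand 13 mm farther back than shut.
Start: joints at [-68.583, 14.897, -7.913, 67.191, 0, 90], TCP at [0.192, -0.489, 0.231] pointing down, gripper open.
Joint ranges: [-159.42, 159.42], [-47.68, 98.78], [-73.54, 78.23], [-108.79, 121.32], [-90, 84.71], [-180, 180]. Speed limits (degrees/s): [147.25, 147.25, 180, 180, 180, 180].

## Interface

Orientations are given as a 3x3 rotation matrix whose columns are the frame's x, y, z axes.
In Python, from station import manip, viewer gives the robot as it stands.
- The arm moves only by the shell command python3 -m inch 'ROWS'. ROWS is JSON, a list of rows, each a list of 3 entries, a list of its own where there are three numbers: the shift along the tool's x, y, z in mm, then the turn about the tool's z in rad, then the closure, from 0 (fully open) to 1 (shut). In form: [[[x, y, z], yaw, grip], ...]. A call has 1 to 20 rows; each row shifts and turns the commanded pose from where the row before left it, along the tool's axes as they then stand; what a row does not reach is not made up. A row lasts 1/8 s, in which the tool goes at most 62.5 mm and 10.7 degrees, less where a joint would pass 70% of its speed; a pose out of reach is approached as far as the arm can. A call is refused whole if a number of a shift passes 62.5 or a number of a turn 0.188, either way. A call with a gripper value outside its range is refused whole. The fingers move at their own pace and stop on an object; the grip force is fixed at half the most. Time passes only in rows, so rows that do not move let the fingers close. It gives the time, the measured TCP pose, the force, the opening and the grip force at its end, in the units of the state.
- manip.observe(): the state, without advancing time (a new reading comes with each control period).
- viewer.get_image(name): name is "side" or "top" or "wrist"; returns (picture, depth): 400x640x3 uint8, red, green, blue; 400x640 float32, m along the optical axis (not along the pixel's ray), 0 where there is no reading.
- viewer.get_calibration(name): a dict with "fx", "fy", "cx", "cy" (pixels), "R" (3x3) and "t" (3): a world point X has camera coordinates R X + t; the wrist camera has in their place "tool_from_camera" (4x4, takes a point from camera to tool coordinates, whose origin is the TCP and whose axes are the flange's). Camera axes: x right, y down, z forward; pixel columns grow to the right and rows downward; lengths in m; the calibration is good to about 2 mm. The wrist camera is an equidistant fisheye: a pixel r from the principal point sees the ray r / f radians off the axis. A picture is of the moment at which its call begins: read the wrist's pose just before it. get_calibration takes no time and is no camera call.
- manip.sign_off(): hands the job in; it is judged then, once.
The state is a dict: "time": time; "joints": joint angles; "dq": joint speeds; "tau": joint torques, N m; "tcp_pos": TCP position; "tcp_rot": TCP orientation; "contact_force": force on the tool from outside, world axes, zero at the start; "moment": the same for the moment, N m; "grip_width": opening from 0.0 (shut) to 1.0 (fully open); "grasp_force": force on a finger pad.
Only numpy, scipy, OpenCV 4.12 (cv2) and the standard library are available. Lean on these libraries where they do the work, as an engineer would, in place of code of your own. Each camera call takes 0.05 s, during which the arm holds its last target. There are 200 camera calls.

## Task

Set up the sherd stand: slide the aluminium spacer down the stand's post until it sits flat on the base, then slide the three-pronged cradle down on top of it, prongs up. The post and both bores are D-shaped, so turn each part until its flat meets the flat of the post; both must end fully home, with the sherds, the jar and the brush left where they are.

Things in the scene. Friction and masses are not known exactly. Their poses are not given: they have to be found in the camera images.
- stand: Stand fixed to the table: grey plate 14 mm thick, a disc of radius 58 mm cut straight 44 mm from the centre on +x. At its centre an upright steel D-post rises to 64 mm above the table: round, radius 15 mm, with a flat facing +x, 7 mm from the axis; its top 12 mm taper to 0.68 of that section. Origin: on the table on the post's axis, z up. Position and yaw vary.
- post_top (a point): Centre of the post's top, 64 mm above the table.
- spacer: Loose aluminium spacer, 20 mm high, about 95 g, lying flat. D-bore right through: radius 16.5 mm, its flat 8.5 mm from the axis towards the part's +x. Outside: round, radius 30 mm, with two grip flats 30 mm long facing +y and -y, 52 mm across, and a third flat on +x. Origin: bore centre on the underside, z up. Seated: origin 14 mm above the table, x along the stand's x.
- spacer_flat (a point): Middle of the spacer's outer +x flat, on the same side as the bore's flat: 22 mm from the axis, 10 mm above the underside. The bores clear the post by 1.5 mm all round; a part goes on only when turned to the post within about 8 degrees (14 if pushed to one side).
- cradle: Loose grey plastic cradle, about 120 g, prongs up: a bar 112 mm long (x), 52 mm wide (y), 18 mm high, the same D-bore through its middle, flat towards +x. Steel prongs with black tips reach 46 mm above the underside: two at the fork end x = +47, y = +18 and -18 mm, one at x = -47, y = 0. Origin: bore centre on the underside, z up. Seated: origin 34 mm above the table, x along the stand's x.
- cradle_fork (a point): On the bar's top midway between the two fork prongs, 47 mm from the axis on +x, the side of the bore's flat, 18 mm above the underside. The bar's long sides are free to grip at the middle.
- rim_sherd: Bystander: loose brown-glazed pot sherd about 75 by 70 mm, 16 mm high, hollow side down. Origin: on the table under its middle.
- wall_sherd: Bystander: smaller loose glazed sherd about 48 by 46 mm, 10 mm high. Origin: on the table under its middle.
- jar: Bystander: small upright jar, 48 mm in diameter, 58 mm high. Origin: centre of its underside.
- brush: Bystander: small cleaning brush, 170 mm long, lying along its x axis. Origin: on the table under its middle.
Things that resemble listed ones, but are neither listed nor needed, are in the scene too. Of the things like the cradle, leave any that is red; of the rest the larger one is meant.

How it is judged (in metres and radians):
On the way, in this order (a step that is already met when the one before it is completed fails the run):
1. the spacer is fully home on the post (horizontal distance between spacer and stand below 0.004 m and z of spacer in the frame of stand between 0.011 and 0.017 m and angle between the x axis of spacer and the x axis of stand, either way round below 0.32 rad and x of spacer_flat in the frame of stand above 0.005 m and angle between spacer's own z axis and vertical below 0.08 rad), for 0.2 s.
2. the cradle is fully home on top of the spacer (all of step 1 and horizontal distance between cradle and stand below 0.004 m and z of cradle in the frame of stand between 0.031 and 0.037 m and angle between the x axis of cradle and the x axis of stand, either way round below 0.32 rad and x of cradle_fork in the frame of stand above 0.005 m and angle between cradle's own z axis and vertical below 0.08 rad), for 0.2 s.
At the end, for the whole second after the job is handed in: Spacer underside 14 mm and cradle underside 34 mm above the stand's origin (each within 3 mm), both within 4 mm of the post's axis, level within 0.08 rad, turned to the post within 0.32 rad with flat side and fork end on the stand's +x side, and at rest (under 0.02 m/s, 0.2 rad/s) (all of step 2 and linear speed of each of spacer, cradle below 0.02 m/s and angular speed of each of spacer, cradle below 0.2 rad/s); the robot touches nothing.
It fails at once if the rim sherd is moved more than 30 mm (distance of rim_sherd from where it was at the start of the episode above 0.03 m).
It fails at once if the wall sherd is moved more than 30 mm (distance of wall_sherd from where it was at the start of the episode above 0.03 m).
It fails at once if the jar is moved more than 30 mm (distance of jar from where it was at the start of the episode above 0.03 m).
It fails at once if the brush is moved more than 30 mm (distance of brush from where it was at the start of the episode above 0.03 m).
It also fails if it takes over 64 s, if anything falls off the work surface, if the arm or the gripper's body presses on something with over 40 N, if the wrist force passes 120 N, or if a joint passes its speed limit or range.

## Working session

There is one attempt and no reset: what is moved stays moved. The work goes in short steps, Python scripts to look and compute and a shell command to move; the robot and the scene stay as the last step left them, time stands still between calls to the robot, and variables do not carry over. Pictures are saved under pics/ and viewed, at most 10 in all, crops included, and the job is handed in when it is done.

```bash
mkdir -p pics; ls
python3 - <<'E'
from station import manip, viewer
import cv2,numpy as np
s=manip.observe(); print({k:np.round(v,3).tolist() for k,v in s.items()})
for n in("top","side"):
    p,d=viewer.get_image(n); cv2.imwrite(f"pics/{n}0.png",p[:,:,::-1]); np.save(f"pics/{n}0.npy",d)
    c=viewer.get_calibration(n); print(n,{k:np.round(v,3).tolist() for k,v in c.items()})
print(viewer.get_calibration("wrist"))
E
```

```text
pics
{'time': 0.0, 'joints': [-68.583, 14.938, -7.987, 67.191, -0.003, 90.001], 'dq': [-0.023, 0.059, 0.013, -0.031, -0.019, -0.023], 'tau': [-0.002, -40.567, 25.392, 0.019, -0.0, 0.0], 'tcp_pos': [0.191, -0.488, 0.23], 'tcp_rot': [[0.931, 0.365, -0.001], [0.365, -0.931, 0.002], [-0.0, -0.002, -1.0]], 'contact_force': [-0.224, -0.385, -0.921], 'moment': [-0.023, -0.01, -0.007], 'grasp_force': 0.0, 'grip_width': 0.997}
top {'fx': 479.386, 'fy': 479.386, 'cx': 317.041, 'cy': 200.362, 'R': [[0.1, -0.995, -0.003], [-0.968, -0.097, -0.232], [0.23, 0.027, -0.973]], 't': [0.02, 0.563, 1.152]}
side {'fx': 404.123, 'fy': 404.123, 'cx': 315.467, 'cy': 204.769, 'R': [[-0.9, -0.436, 0.018], [-0.35, 0.696, -0.627], [0.262, -0.57, -0.779]], 't': [0.504, 0.178, 1.123]}
{'fx': 309.70691628693146, 'fy': 309.70691628693146, 'cx': 321.9794853522057, 'cy': 197.93836800308313, 'tool_from_camera': array([[ 6.83192504e-04, -9.60805756e-01, -2.77221629e-01,
         6.92846937e-02],
       [ 9.99998873e-01,  1.02696245e-03, -1.09486298e-03,
        -4.85870000e-04],
       [ 1.33664686e-03, -2.77220569e-01,  9.60805376e-01,
        -1.41756609e-01],
       [ 0.00000000e+00,  0.00000000e+00,  0.00000000e+00,
         1.00000000e+00]])}
```

View pics/top0.png

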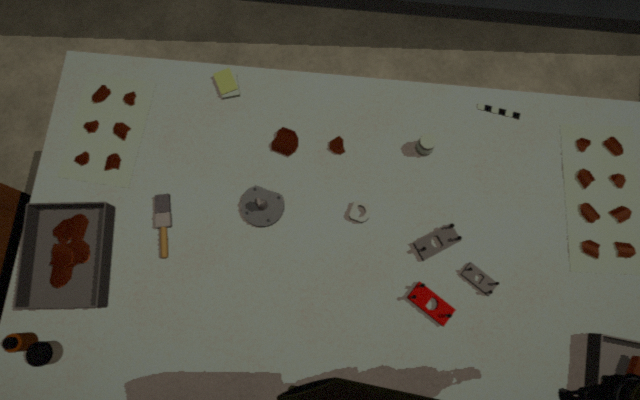

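View pics/side0.png

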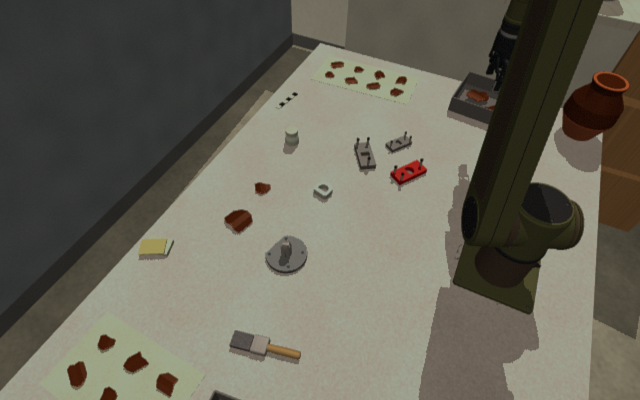

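The top view shows these candidates:
- **Cradle:** large grey bar (437,242), small grey bar (478,278) and red bar (431,303). I choose the large grey one.
- **Spacer:** pale ring (358,211), with the jar (424,146) as a lookalike.
- **Stand:** (262,205).

Next I check the choice in a close crop and measure.

```bash
cat > h.py <<'E'
import cv2,numpy as np
from station import manip, viewer
def top_pt(c,u,v,z):
    R,t=np.array(c["R"]),np.array(c["t"])
    r=R.T@np.array([(u-c["cx"])/c["fx"],(v-c["cy"])/c["fy"],1]); o=-R.T@t
    return o+r*(z-o[2])/r[2]
def cloud(c,d):
    v,u=np.mgrid[:400,:640]
    P=np.stack([(u-c["cx"])/c["fx"]*d,(v-c["cy"])/c["fy"]*d,d],-1)
    return (P-np.array(c["t"]))@np.array(c["R"])
E
python3 - <<'E'
from h import *
c=viewer.get_calibration("top")
p=cv2.imread("pics/top0.png"); d=np.load("pics/top0.npy")
a=cv2.resize(p[180:325,235:500],None,fx=3,fy=3,interpolation=cv2.INTER_CUBIC); cv2.imwrite("pics/crop1.png",np.clip(a*1.3,0,255).astype(np.uint8))
W=cloud(c,d)
for n,u,v,z,h in [("stand",262,205,.007,28),("spacer",358,211,.02,16),("cradle",437,242,.018,30),("small",478,278,.012,22),("red",431,303,.012,30),("jar",424,146,.05,16),("rim",285,141,.01,20),("wall",337,145,.005,14),("brush",163,225,.01,35)]:
    w=W[v-h:v+h,u-h:u+h].reshape(-1,3); e=w[(w[:,2]>.006)]
    e=e[np.hypot(*(e[:,:2]-top_pt(c,u,v,z)[:2]).T)<.075]
    r=cv2.minAreaRect(e[:,:2].astype(np.float32)*1000)
    print(n,top_pt(c,u,v,z).round(3),np.round(e.mean(0),3),np.round(e[:,2].max(),3),np.round(r[0],1),np.round(r[1],1),round(r[2],1))
E
```

```text
stand [0.545 0.222 0.007] [0.54  0.221 0.017] 0.067 [541.5 223.6] [115.3 117. ] 48.2
spacer [ 0.551 -0.033  0.02 ] [ 0.552 -0.039  0.019] 0.027 [556.8 -35.6] [88.3 71.7] 2.0
cradle [ 0.49  -0.243  0.018] [ 0.492 -0.243  0.019] 0.048 [ 494.5 -237.2] [118.1 127.2] 22.4
small [ 0.409 -0.352  0.012] [ 0.408 -0.356  0.015] 0.039 [ 407.9 -357.2] [103.6 100.4] 0.5
red [ 0.335 -0.236  0.012] [ 0.334 -0.235  0.019] 0.05 [ 342.7 -238.7] [124.7 124.8] 4.8
jar [ 0.737 -0.19   0.05 ] [ 0.743 -0.196  0.045] 0.066 [ 746.3 -204.4] [65.8 46.7] 72.0
rim [0.729 0.182 0.01 ] [0.727 0.179 0.013] 0.023 [733.4 183.6] [110.3 102.2] 8.7
wall [0.734 0.039 0.005] [0.732 0.039 0.01 ] 0.016 [729.8  45.1] [64.2 63.4] 5.6
brush [0.465 0.474 0.01 ] [0.477 0.473 0.017] 0.027 [468.  472.3] [139.2 101.6] 42.8
```

View pics/crop1.png

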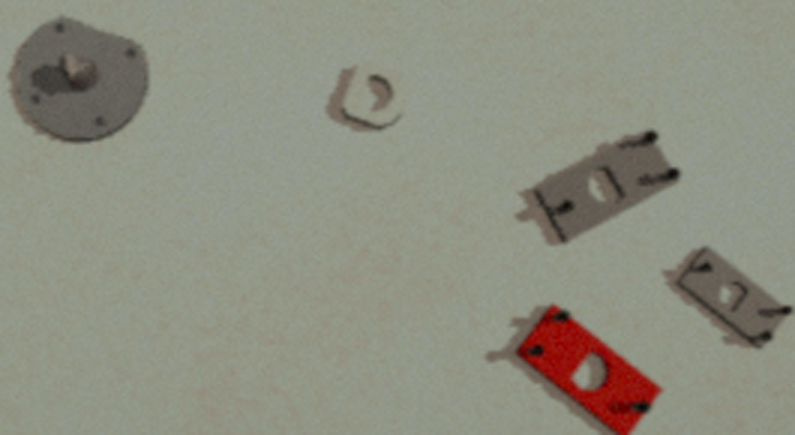

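The crop confirms it: the large grey bar at about (600,185) is the cradle, with its fork end at upper right. The red bar and the small grey one are ruled out. The spacer is the ring at (370,95), and the stand's cut faces upper right. I'll fly over the parts with the wrist camera, cradle first and then spacer.

```bash
python3 -m inch '[[[53,-17,0],0,0],[[53,-17,0],0,0],[[53,-17,0],0,0],[[53,-17,0],0,0],[[53,-17,0],0,0],[[53,-17,0],0,0],[[30,-17,0],0,0],[[0,0,0],0,0],[[0,0,0],0,0]]'
cat >> h.py <<'E'
def snap(tag,cx,cy,h,half=.09,step=.001):
    """rectified colour and on-plane mask at height h around (cx,cy) from the wrist camera"""
    s=manip.observe(); p,d=viewer.get_image("wrist"); c=viewer.get_calibration("wrist")
    cv2.imwrite(f"pics/{tag}_raw.png",p[:,:,::-1])
    T=np.eye(4); T[:3,:3]=s["tcp_rot"]; T[:3,3]=s["tcp_pos"]
    M=np.linalg.inv(T@c["tool_from_camera"])
    g=np.arange(-half,half,step); X,Y=np.meshgrid(cx+g,cy+g,indexing="ij") # rows: x, cols: y
    P=np.stack([X,Y,np.full_like(X,h)],-1)@M[:3,:3].T+M[:3,3]
    rho=np.hypot(P[...,0],P[...,1]); th=np.arctan2(rho,P[...,2])
    u=(c["cx"]+c["fx"]*th*P[...,0]/rho).astype(np.float32); v=(c["cy"]+c["fy"]*th*P[...,1]/rho).astype(np.float32)
    im=cv2.remap(p,u,v,cv2.INTER_LINEAR)[:,:,::-1]; dd=cv2.remap(d,u,v,cv2.INTER_NEAREST)
    err=(P[...,2]-dd)/np.abs(M[2,2])   # + : actual surface above the plane h
    err[dd==0]=np.nan
    np.savez(f"pics/{tag}.npz",err=err,im=im,X=X,Y=Y)
    # view with x up, y left
    cv2.imwrite(f"pics/{tag}.png",cv2.resize(im[::-1,::-1],None,fx=3,fy=3))
    return X,Y,im,err
E
python3 - <<'E'
from h import *
X,Y,im,e=snap("cr",.49,-.243,.018)
print(manip.observe()["tcp_pos"],np.nanpercentile(e,[2,25,50,75,98]).round(4))
a=cv2.imread("pics/cr.png"); m=(np.abs(e)<.004)[::-1,::-1].astype(np.uint8)*255
r=cv2.resize(cv2.imread("pics/cr_raw.png"),None,fx=.5,fy=.5)
o=np.zeros((540,760,3),np.uint8); o[:360,:360]=cv2.resize(a,(360,360)); o[:360,380:740]=cv2.resize(m,(360,360))[...,None]
o[360:,:288]=cv2.resize(r,(288,180)); cv2.imwrite("pics/cr_v.png",o)
E
```

```text
time: 1.23
tcp_pos: [0.4717, -0.251, 0.2309]
tcp_rot: [[0.931, 0.365, -0.001], [0.365, -0.931, 0.0], [-0.001, -0.0, -1.0]]
contact_force: [-0.8, -0.3, 0.5]
grip_width: 1.0
grasp_force: 0.0
[ 0.47146292 -0.25132383  0.23104353] [-0.0218 -0.0202 -0.0192 -0.0178  0.0005]
```

View pics/cr_v.png

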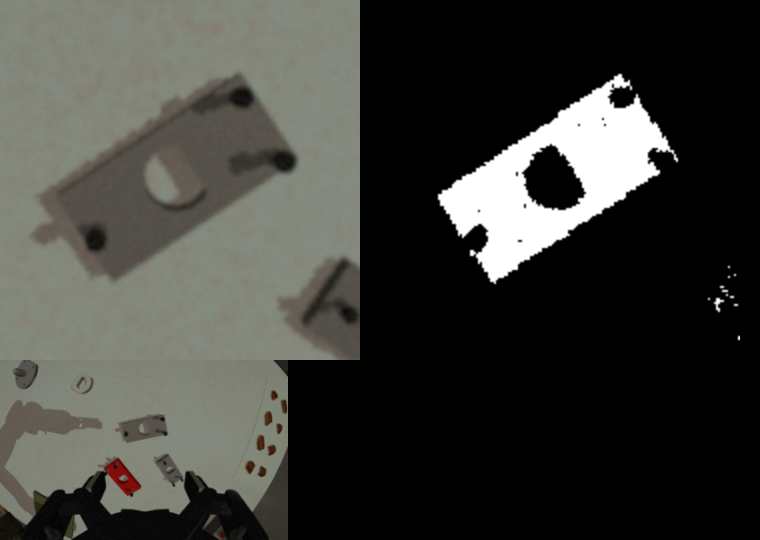

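The wrist view is clear: the cradle's bore is at about (180,178) in the rectified view, with the fork prongs at upper right (240,97) and (285,160). Next I measure the spacer and stand, and fit all three shapes to the depth masks.

```bash
cat >> h.py <<'E'
from scipy.optimize import differential_evolution
D=lambda x,y,r,f:(np.hypot(x,y)<r)&(x<f)
MOD={"cradle":lambda x,y:(abs(x)<.056)&(abs(y)<.026)&~D(x,y,.0165,.0085),
"spacer":lambda x,y:D(x,y,.030,.022)&(abs(y)<.026)&~D(x,y,.0165,.0085),
"stand":lambda x,y:D(x,y,.058,.044)&(np.hypot(x,y)>.022)}
def fit(tag,model,c0,tol=.004):
    z=np.load(f"pics/{tag}.npz"); X,Y=z["X"],z["Y"]; m=abs(z["err"])<tol
    ok=np.isfinite(z["err"]);  
    if model=="stand": ok&=True
    def cost(q):
        c,s=np.cos(q[2]),np.sin(q[2]); dx,dy=X-q[0],Y-q[1]
        x,y=c*dx+s*dy,-s*dx+c*dy; M=MOD[model](x,y)
        mm=m&(np.hypot(x,y)<.068)
        if model=="stand": mm=mm&(np.hypot(x,y)>.022)
        return -(M&mm).sum()/((M|mm)&(ok|mm)).sum()
    r=differential_evolution(cost,[(c0[0]-.025,c0[0]+.025),(c0[1]-.025,c0[1]+.025),(-np.pi,np.pi)],popsize=20,maxiter=70,seed=1,polish=False)
    print(model,r.x[:2].round(4),"yaw deg",np.degrees(r.x[2]).round(1),"IoU",-round(r.fun,3),"height err",np.nanmedian(z["err"][m]).round(4)); return r.x
E
python3 -m inch '[[[38,-43,0],0,0],[[38,-43,0],0,0],[[38,-43,0],0,0],[[30,-43,0],0,0],[[0,0,0],0,0],[[0,0,0],0,0]]' | head -2
python3 -c "
from h import *
snap('sp',.552,-.037,.02,half=.06)"
python3 -m inch '[[[14,-47,0],0,0],[[14,-47,0],0,0],[[14,-47,0],0,0],[[14,-47,0],0,0],[[5,-35,0],0,0],[[0,0,0],0,0],[[0,0,0],0,0]]'
python3 - <<'E'
from h import *
snap('st',.543,.222,.014); snap('stt',.543,.222,.064,half=.06)
fit('cr','cradle',(.49,-.243)); fit('sp','spacer',(.552,-.037)); fit('st','stand',(.543,.222))
z=np.load('pics/stt.npz'); m=abs(z['err'])<.005; print('posttop',m.sum(),z['X'][m].mean(),z['Y'][m].mean())
o=np.zeros((480,760,3),np.uint8)
for i,t in enumerate(('sp','st','stt')):
    z=np.load(f'pics/{t}.npz'); o[:240,250*i:250*i+240]=cv2.resize(z['im'][::-1,::-1],(240,240))
    o[240:,250*i:250*i+240]=cv2.resize((abs(z['err'])<.004)[::-1,::-1].astype(np.uint8)*255,(240,240))[...,None]
cv2.imwrite('pics/v2.png',o)
E
```

```text
time: 2.02
tcp_pos: [0.543, -0.0393, 0.2313]
time: 2.95
tcp_pos: [0.5191, 0.19, 0.2313]
tcp_rot: [[0.932, 0.363, -0.0], [0.363, -0.932, -0.001], [-0.0, 0.001, -1.0]]
contact_force: [-0.2, -0.1, -0.9]
grip_width: 0.999
grasp_force: 0.0
cradle [ 0.4905 -0.2422] yaw deg -56.5 IoU 0.901 height err -0.0009
spacer [ 0.5508 -0.0341] yaw deg 75.1 IoU 0.919 height err -0.0009
stand [0.543  0.2226] yaw deg -14.5 IoU 0.974 height err -0.0009
posttop 334 0.5413982035928144 0.22327544910179645
```

View pics/v2.png

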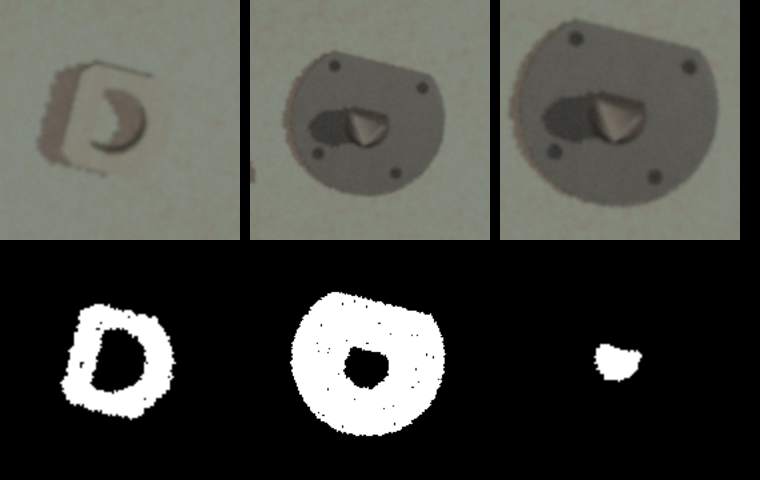

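The fits agree with the pictures:

| Part | Position (m) | Yaw | What the view shows |
|---|---|---|---|
| Spacer | (.551,-.034) | 75° | flat to the left |
| Stand | (.543,.223) | -14.5° | cut facing up |
| Cradle | (.4905,-.242) | -56.5° | fork at upper right |

The range of joint 6 forces a grasp on the spacer with tool x at 255°, so I rotate there while descending.

```bash
python3 -m inch '[[[-13,55,0],0,0],[[-13,55,0],0,0],[[-13,55,0],0,0],[[-13,55,0],0,0],[[0,0,5],-0.185,0],[[0,0,5],-0.185,0],[[0,0,5],-0.185,0],[[0,0,5],-0.185,0],[[0,0,5],-0.185,0],[[0,0,5],-0.185,0],[[0,0,5],-0.185,0],[[0,0,5],-0.185,0],[[0,0,5],-0.185,0],[[0,0,5],-0.185,0],[[0,0,5],-0.185,0],[[0,0,5],-0.185,0],[[0,0,5],-0.185,0],[[0,0,5],-0.185,0]]' | head -3
python3 -m inch '[[[0,0,5],-0.185,0],[[0,0,5],-0.185,0],[[0,0,5],-0.185,0],[[0,0,5],-0.185,0],[[0,0,5],-0.185,0],[[0,0,5],-0.185,0],[[0,0,5],-0.185,0],[[0,0,5],-0.185,0],[[0,0,0],-0.01,0],[[0,0,0],0,0],[[0,0,0],0,0]]'
cat >> h.py <<'E'
def rel(p,yaw):
    "shift (mm, tool axes) and turn (rad) from the tool as it stands to world p and tool-x heading yaw (deg)"
    s=manip.observe(); R=np.array(s["tcp_rot"]); h=np.arctan2(R[1,0],R[0,0])
    t=-(np.radians(yaw)-h); t=(t+np.pi)%(2*np.pi)-np.pi
    print("shift mm",(R.T@(np.array(p)-s["tcp_pos"])*1000).round(1),"turn",round(t,3),"j6",np.round(s["joints"][5],1),"heading",np.degrees(h).round(2))
E
python3 - <<'E'
from h import *
snap('sp2',.5508,-.0341,.02,half=.06); fit('sp2','spacer',(.5508,-.0341))
rel((.5508,-.0341,.002),255.1)
E
```

```text
time: 5.3
tcp_pos: [0.5505, -0.0336, 0.1612]
tcp_rot: [[-0.985, 0.173, -0.0], [0.173, 0.985, -0.0], [0.0, -0.0, -1.0]]
time: 6.68
tcp_pos: [0.5509, -0.0325, 0.1216]
tcp_rot: [[-0.258, -0.966, 0.001], [-0.966, 0.258, -0.0], [-0.0, -0.001, -1.0]]
contact_force: [0.6, 0.6, -0.9]
grip_width: 1.006
grasp_force: 0.0
spacer [ 0.5506 -0.0348] yaw deg 77.7 IoU 0.933 height err -0.0008
shift mm [  1.7  -0.3 119.6] turn 0.0 j6 -78.5 heading -104.9
```

```bash
python3 -m inch '[[[1,0,40],-0.02,0],[[1,0,40],0,0],[[0,0,30],0,0],[[0,0,9],0,0],[[0,0,0],0,0],[[0,0,0],0,1],[[0,0,0],0,1],[[0,0,0],0,1],[[0,0,0],0,1],[[0,0,0],0,1],[[0,0,0],0,1],[[0,0,0],0,1],[[0,0,0],0,1]]'
```

```text
time: 8.35
tcp_pos: [0.5517, -0.0341, 0.004]
tcp_rot: [[-0.236, -0.972, 0.003], [-0.972, 0.236, -0.0], [-0.001, -0.003, -1.0]]
contact_force: [-0.2, 0.4, 6.6]
grip_width: 0.591
grasp_force: 63.5
```

```bash
python3 -m inch '[[[0,0,-30],0,1],[[0,0,-40],0,1],[[0,0,-40],0,1],[[-49.5,14,0],0,1],[[-49.5,14,0],0,1],[[-49.5,14,0],0,1],[[-49.5,14,0],0,1],[[-49.5,13,0],0,1],[[0,0,0],0.176,1],[[0,0,0],0.176,1],[[0,0,0],0.176,1],[[0,0,0],0.176,1],[[0,0,0],0.176,1],[[0,0,0],0.176,1],[[0,0,0],0.176,1],[[0,0,0],0.176,1],[[0,0,0],0.176,1],[[0,0,0],0,1],[[0,0,0],0,1]]'
python3 - <<'E'
from h import *
s=manip.observe(); zt=s["tcp_pos"][2]+.016
rel((.543,.2226,.1),165.5)
X,Y,im,e=snap('g',.543,.2226,zt,half=.06)
m=abs(e)<.004; r=cv2.imread('pics/g_raw.png')
o=np.zeros((400,800,3),np.uint8); o[:,:560]=cv2.resize(r[:,40:600],(560,400)); o[:200,580:780]=cv2.resize(im[::-1,::-1],(200,200)); o[200:,580:780]=cv2.resize(m[::-1,::-1].astype(np.uint8)*255,(200,200))[...,None]
cv2.imwrite('pics/v3.png',o)
E
```

```text
time: 10.72
tcp_pos: [0.5417, 0.2227, 0.1125]
tcp_rot: [[-0.969, 0.247, 0.0], [0.247, 0.969, 0.0], [-0.0, 0.0, -1.0]]
contact_force: [-0.6, 0.1, -0.2]
grip_width: 0.588
grasp_force: 62.9
shift mm [-1.3  0.2 12.5] turn 0.004 j6 36.6 heading 165.71
```

View pics/v3.png

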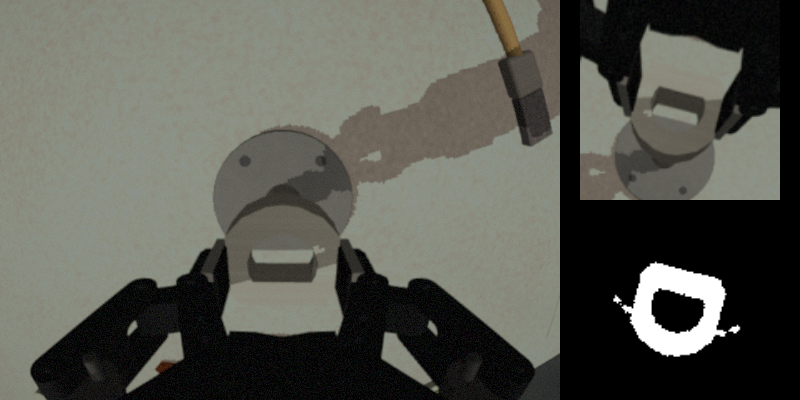

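The spacer is held level, its bore at about (283,265) in the raw view with the base behind it. I'll fit the held spacer to centre it on the post.

Run:
```python
from h import *
q=fit('g','spacer',(.542,.2226)); z=np.load('pics/g.npz')['err']; 
s=manip.observe(); d=np.array([.543-q[0],.2226-q[1],0]); print((np.array(s["tcp_rot"]).T@d*1000).round(1))
```

```text
spacer [0.5387 0.2233] yaw deg -13.6 IoU 0.898 height err -0.0011
[-4.3  0.4  0. ]
```

Run:
```python
from h import *
s=manip.observe()
X,Y,im,e=snap('st2',.543,.2226,.0131); np.savez('pics/st2.npz',X=X,Y=Y,im=im,err=np.where(e>.008,np.nan,e))
a=fit('st2','stand',(.543,.2226))
for h in(.014,.016,.018):
    snap('g2',.543,.2226,s["tcp_pos"][2]+h,half=.06); q=fit('g2','spacer',(.541,.2226))
    print(h,(np.array(s["tcp_rot"]).T@np.r_[a[:2]-q[:2],0]*1000).round(1))
```

```text
stand [0.5426 0.2231] yaw deg -13.1 IoU 0.978 height err 0.0
spacer [0.5398 0.2232] yaw deg -13.9 IoU 0.881 height err 0.0011
0.014 [-2.7  0.6  0. ]
spacer [0.5388 0.2234] yaw deg -15.3 IoU 0.894 height err -0.0011
0.016 [-3.8  0.6  0. ]
spacer [0.5384 0.2234] yaw deg -17.1 IoU 0.661 height err -0.0033
0.018 [-4.2  0.7  0. ]
```

```bash
python3 -m inch '[[[-3.2,0.6,20],0,1],[[0,0,20],0,1],[[0,0,6],0,1],[[0,0,6],0,1],[[0,0,6],0,1],[[0,0,0],0,1],[[0,0,0],0,1]]'
```

```text
time: 11.85
tcp_pos: [0.5452, 0.2227, 0.0547]
tcp_rot: [[-0.968, 0.249, 0.001], [0.249, 0.968, 0.0], [-0.001, 0.0, -1.0]]
contact_force: [0.6, 0.3, -0.7]
grip_width: 0.592
grasp_force: 62.9
```

No force with the underside already below the taper, so it is on the post. I'll carry on down.

```bash
python3 -m inch '[[[0,0,8],0,1],[[0,0,8],0,1],[[0,0,8],0,1],[[0,0,8],0,1],[[0,0,3],0,1],[[0,0,0],0,1],[[0,0,0],0,1]]'
```

```text
time: 12.72
tcp_pos: [0.5452, 0.2227, 0.0195]
tcp_rot: [[-0.968, 0.249, 0.001], [0.249, 0.968, 0.0], [-0.0, 0.0, -1.0]]
contact_force: [0.2, 1.4, -1.3]
grip_width: 0.593
grasp_force: 63.0
```

```bash
python3 -m inch '[[[0,0,1],0,1],[[0,0,0],0,1],[[0,0,0],0,0],[[0,0,0],0,0],[[0,0,0],0,0],[[0,0,0],0,0],[[0,0,-10],0,0],[[0,0,-40],0,0],[[0,0,-50],0,0],[[0,0,-50],0,0],[[40,0,-30],0,0],[[0,0,0],0,0],[[0,0,0],0,0]]'
python3 - <<'E'
from h import *
X,Y,im,e=snap('s3',.543,.2226,.034,half=.06); fit('s3','spacer',(.543,.2226))
rel((.4905,-.2422,.15),123.5)
E
```

```text
time: 14.35
tcp_pos: [0.5064, 0.2325, 0.1985]
tcp_rot: [[-0.969, 0.249, 0.001], [0.249, 0.969, 0.0], [-0.001, 0.0, -1.0]]
contact_force: [-0.3, 0.9, -0.7]
grip_width: 1.001
grasp_force: 0.0
spacer [0.5425 0.2233] yaw deg -14.8 IoU 0.767 height err -0.001
shift mm [-103.  -463.4   48. ] turn 0.734 j6 39.1 heading 165.57
```

The spacer is home: its top reads 33–34 mm and the yaw is -14.8°. On to the cradle.

```bash
python3 -m inch '[[[-10,-46,0],0,0],[[-10,-46,0],0,0],[[-10,-46,0],0,0],[[-10,-46,0],0,0],[[-10,-46,0],0,0],[[-10,-46,0],0,0],[[-10,-46,0],0,0],[[-11,-47,0],0,0],[[-11,-47,0],0,0],[[-11,-47,0],0,0],[[0,0,12],0.184,0],[[0,0,12],0.184,0],[[0,0,12],0.184,0],[[0,0,12],0.182,0],[[0,0,0],0,0],[[0,0,0],0,0]]'
python3 - <<'E'
from h import *
snap('cr2',.4905,-.2422,.018); q=fit('cr2','cradle',(.4905,-.2422))
rel((q[0],q[1],.003),np.degrees(q[2])+180)
E
```

```text
time: 16.4
tcp_pos: [0.4905, -0.2418, 0.1499]
tcp_rot: [[-0.554, 0.833, -0.001], [0.833, 0.554, 0.0], [0.001, -0.001, -1.0]]
contact_force: [0.3, -0.2, 1.0]
grip_width: 0.999
grasp_force: 0.0
cradle [ 0.49   -0.2416] yaw deg -56.3 IoU 0.914 height err -0.001
shift mm [  0.6  -0.5 147.3] turn -0.002 j6 30.2 heading 123.62
```

```bash
python3 -m inch '[[[0,0,45],0,0],[[0,0,45],0,0],[[0,0,40],0,0],[[0,0,16],0,0],[[0,0,0],0,0],[[0,0,0],0,1],[[0,0,0],0,1],[[0,0,0],0,1],[[0,0,0],0,1],[[0,0,0],0,1],[[0,0,0],0,1],[[0,0,0],0,1],[[0,0,-30],0,1],[[0,0,-40],0,1],[[0,0,-50],0,1],[[0,0,-20],0,1],[[0,0,0],0,1],[[0,0,0],0,1]]'
python3 - <<'E'
from h import *
rel((.5452,.2227,.145),165.5)
E
```

```text
time: 18.7
tcp_pos: [0.4898, -0.2412, 0.1433]
tcp_rot: [[-0.552, 0.834, -0.002], [0.834, 0.552, 0.001], [0.001, -0.001, -1.0]]
contact_force: [-0.6, -0.8, -1.7]
grip_width: 0.587
grasp_force: 63.1
shift mm [356.1 302.4  -1.4] turn -0.733 j6 30.3 heading 123.52
```

```bash
python3 -m inch '[[[35.6,30.2,0],0,1],[[35.6,30.2,0],0,1],[[35.6,30.2,0],0,1],[[35.6,30.2,0],0,1],[[35.6,30.2,0],0,1],[[35.6,30.2,0],0,1],[[35.6,30.2,0],0,1],[[35.6,30.2,0],0,1],[[35.6,30.2,0],0,1],[[35.6,30.2,0],0,1],[[0,0,0],-0.184,1],[[0,0,0],-0.183,1],[[0,0,0],-0.183,1],[[0,0,0],-0.183,1],[[0,0,0],0,1],[[0,0,0],0,1]]'
python3 - <<'E'
from h import *
s=manip.observe()
X,Y,im,e=snap('st4',.543,.2226,.0131); np.savez('pics/st4.npz',X=X,Y=Y,im=im,err=np.where(e>.006,np.nan,e))
a=fit('st4','stand',(.543,.2226))
for h in(.013,.0145,.016):
    X,Y,im,e=snap('g4',.543,.2226,s["tcp_pos"][2]+h,half=.08); q=fit('g4','cradle',(.543,.2226))
    print(h,(np.array(s["tcp_rot"]).T@np.r_[a[:2]-q[:2],0]*1000).round(1))
o=np.zeros((400,800,3),np.uint8); o[:,:560]=cv2.resize(cv2.imread('pics/g4_raw.png')[:,40:600],(560,400)); o[:200,580:780]=cv2.resize(im[::-1,::-1],(200,200)); o[200:,580:780]=cv2.resize((abs(e)<.004)[::-1,::-1].astype(np.uint8)*255,(200,200))[...,None]
cv2.imwrite('pics/v4.png',o)
rel((.5452,.2227,.145),165.5)
E
```

```text
time: 20.7
tcp_pos: [0.5452, 0.2217, 0.1432]
tcp_rot: [[-0.968, 0.253, -0.002], [0.253, 0.968, -0.001], [0.002, -0.001, -1.0]]
contact_force: [0.5, 0.1, -1.7]
grip_width: 0.588
grasp_force: 63.2
stand [0.5427 0.2226] yaw deg -19.8 IoU 0.926 height err -0.0
cradle [0.5436 0.2222] yaw deg -14.6 IoU 0.797 height err -0.002
0.013 [1.  0.2 0. ]
cradle [0.5428 0.2225] yaw deg -14.4 IoU 0.628 height err -0.0032
0.0145 [0.2 0.  0. ]
cradle [0.5413 0.2229] yaw deg 166.5 IoU 0.109 height err -0.0036
0.016 [-1.4  0.1 -0. ]
shift mm [ 0.7  0.6 -0.9] turn -0.001 j6 36.7 heading 165.46
```

View pics/v4.png

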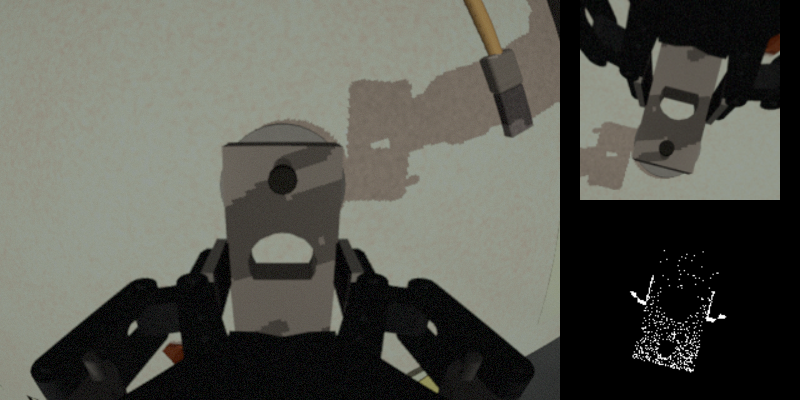

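The cradle is held level with the single prong at (283,180), the fork under the gripper on the stand's +x side, and the bore at (282,250). It needs a shift of about +1.5 mm in tool x. Going down.

```bash
python3 -m inch '[[[1.5,0.3,35],0,1],[[0,0,30],0,1],[[0,0,6],0,1],[[0,0,6],0,1],[[0,0,6],0,1],[[0,0,5],0,1],[[0,0,0],0,1],[[0,0,0],0,1]]'
```

```text
time: 21.9
tcp_pos: [0.5447, 0.2227, 0.0566]
tcp_rot: [[-0.968, 0.25, 0.0], [0.25, 0.968, 0.0], [-0.0, 0.0, -1.0]]
contact_force: [-0.6, -0.7, -0.9]
grip_width: 0.582
grasp_force: 63.1
```

```bash
python3 -m inch '[[[0,0,5],0,1],[[0,0,5],0,1],[[0,0,3],0,1],[[0,0,1.5],0,1],[[0,0,1],0,1],[[0,0,0],0,1],[[0,0,0],0,1]]'
```

```text
time: 22.78
tcp_pos: [0.5446, 0.2227, 0.0409]
tcp_rot: [[-0.968, 0.25, 0.0], [0.25, 0.968, 0.0], [-0.0, 0.0, -1.0]]
contact_force: [0.4, -0.3, -0.8]
grip_width: 0.592
grasp_force: 63.2
```

```bash
python3 -m inch '[[[0,0,1],0,1],[[0,0,0],0,1],[[0,0,0.7],0,1],[[0,0,0],0,1],[[0,0,0],0,1]]' | sed -n 2,4p
python3 -m inch '[[[0,0,0],0,0],[[0,0,0],0,0],[[0,0,0],0,0],[[0,0,0],0,0],[[0,0,-10],0,0],[[0,0,-40],0,0],[[0,0,-50],0,0],[[0,0,-50],0,0],[[40,0,-30],0,0],[[0,0,0],0,0],[[0,0,0],0,0]]'
python3 - <<'E'
from h import *
X,Y,im,e=snap('f',.543,.2226,.052,half=.08); fit('f','cradle',(.543,.2226),.005)
o=np.zeros((400,800,3),np.uint8); o[:,:400]=cv2.resize(im[::-1,::-1],(400,400)); o[:,400:]=cv2.resize((abs(e)<.004)[::-1,::-1].astype(np.uint8)*255,(400,400))[...,None]
cv2.imwrite('pics/v5.png',o)
E
```

```text
tcp_pos: [0.5447, 0.2228, 0.0401]
tcp_rot: [[-0.968, 0.25, 0.001], [0.25, 0.968, 0.0], [-0.001, 0.001, -1.0]]
contact_force: [-2.1, -0.7, 6.2]
time: 24.78
tcp_pos: [0.5059, 0.2327, 0.2193]
tcp_rot: [[-0.968, 0.25, 0.001], [0.25, 0.968, 0.0], [-0.001, 0.0, -1.0]]
contact_force: [-0.5, 0.5, 0.1]
grip_width: 1.0
grasp_force: 0.0
cradle [0.5429 0.2235] yaw deg -14.3 IoU 0.883 height err -0.001
```

View pics/v5.png

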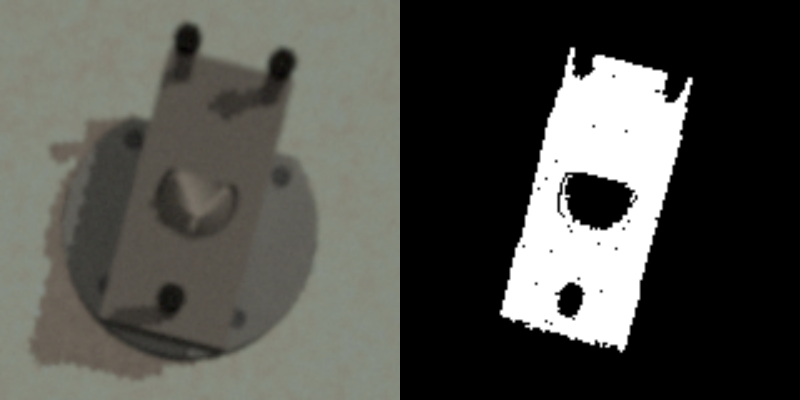

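The cradle sits level on the post at (198,200), its top at about 52 mm allowing for the usual -1 mm depth bias. The fork prongs at (187,40) and (283,62) are on the cut side of the base. Handing in.

```bash
python3 -c "
from station import manip
print(manip.sign_off())"
```

```text
the job is handed in; nothing more can be done
None
```

I handed the job in at about 25 s, with the spacer and cradle both measured fully home on the post, fork end on the stand's +x side and the gripper clear; the hand-in returned no verdict.

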